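Refit the carving spindle in its bearings

TASK

Lift the carving spindle out of its wooden rest and thread it, nose first, through the near bearing, the pulley and the far bearing of the spindle head, until its collar sits fully home against the near bearing; then let go of it. Feel the way in gently, without forcing the bearings, do not drop the spindle, and leave the three stones on the bench where they are.

Things in the scene. Friction and masses are not known exactly. Their poses are not given: they have to be found in the camera images.
- spindle: Steel carving spindle, 174 mm long, 0.2 to 0.4 kg, lying level in its rest; balances 20 mm behind its origin. Origin on its axis at the collar's front face; x axis along it towards the nose. Shaft 16 mm diameter from x = 0 to 90 mm, the last 4 mm tapering to 12 mm; collar 32 mm diameter from -8 to 0; dark chuck, 24 mm diameter, from -84 to -8 mm, by which it is held.
- nose (a point): Centre of the spindle's blunt 12 mm nose tip, on the axis, 90 mm in front of the collar's front face.
- grip (a point): Point on the spindle's axis in the bare middle of the chuck, 46 mm behind the collar's front face: the place to grip from above, across the 24 mm chuck; 60 mm above the bench while in the rest.
- rest: Wooden rest, 176 by 50 mm, fixed, with two V notches that carry the spindle 60 mm above the bench. Origin under its centre, below the collar's front face (to 4 mm); x axis towards the spindle's nose. The notches stand at x = 50 mm (shaft) and -77 mm (chuck's end), 12 mm long, up to 25 mm either side of the axis and no higher than 4 mm above it.
- foot: Foot plate of the spindle head, dark steel, 140 by 100 by 20 mm, fixed; origin at the centre of its underside; x axis along the bores, the way the spindle goes in. On it a grey yoke on a tightly clamped cross-slide: near bearing from x = -33 to -17 mm, steel pulley (turns freely) -9 to 9 mm, far bearing 17 to 33 mm. With the collar home on the near bearing the spindle's origin is at x = -33 mm.
- bore_line (a point): Nominal mouth of the near bearing: point of the foot, on its centre line, x = -33 mm, 100 mm above the bench. The yoke was clamped by eye on its cross-slide: all three bores are at this height and parallel to the foot's x, but lie up to 14 mm to either side (y) of this point, to be found by feel. Bearing bores are 17.5 mm (no chamfer), the pulley's 18.5 mm. They bear 25 N.
- far_end (a point): Nominal outer end of the far bearing: point of the foot on its centre line, x = 33 mm, 100 mm above the bench. Bearings are 48 mm in outside diameter, the pulley 58 mm; clamp screws on both bearings reach 36 mm above the axis.
- stone_a: Rough green stone, 62 by 46 mm, 41 mm high, stands on the bench; origin under its centre.
- stone_b: Clear rough stone, 62 mm across, 42 mm high; origin under its centre.
- stone_c: Small amber stone, 42 mm across, 26 mm high; origin under its centre.
There are look-alikes about, which are no part of the job. What is shaped like the spindle but blue or turquoise is not meant.

How it is judged:
By the outcome, as a careful person would: the job done as asked, in the order asked, and still so for the second after the job is handed in, with the robot touching nothing.
It also fails if it takes over 72 s, if anything falls off the work surface, if the arm or the gripper's body presses on something with over 40 N, if the wrist force passes 120 N, or if a joint passes its speed limit or range.

ROBOT

A 6-joint arm with a two-finger parallel gripper is mounted at the origin on the work surface. World frame = base frame: x ahead of the robot, y to its left, z up, the work surface at z = 0. Lengths are in mm, angles in rad, forces in N, time in s.
With the tool pointing down it reaches from about 300 to 875 mm from the base axis. Payload 6.4 kg.
Tool frame: the origin (TCP) lies midway between the tips of the shut fingers; the grasp point (between the pads) lies 19 mm behind it; z points along the fingers, y is the line along which they close (so a half turn about z gives the same grasp; the last joint's range is limited). The gripper opens to 88 mm and grips with 3 to 60 N. Pads are 18 mm wide; open, the fingers measure 123 mm over their backs; the gripper's body (75 mm by 187 mm) begins 45 mm behind the grasp point.
Start: joints at [1.07, 0.181, 1.607, -0, 1.354, -0.206], TCP at [167.053, 550.213, 203.714] pointing down, gripper open.
Joint ranges: [-2.99, 2.99], [-0.89, 2.07], [0.3, 2.58], [-1.14, 4.28], [0, 2.63], [-3.12, 3.12]. Speed limits (rad/s): [2.57, 2.57, 3.01, 3.14, 3.14, 3.14].

INTERFACE

Orientations are given as a 3x3 rotation matrix whose columns are the frame's x, y, z axes.
In Python, from workcell import bot, eyes gives the robot as it stands.
- The arm moves only by the tool apply_moves, never from a script. Its argument "motion" is a list of rows, each an object of numbers: "dx", "dy", "dz": the shift along the tool's x, y, z in m; "yaw": the turn about the tool's z in rad. A call has 1 to 12 rows; each row shifts and turns the commanded pose from where the row before left it, along the tool's axes as they then stand; what a row does not reach is not made up. A row lasts 1/8 s, in which the tool goes at most 62.5 mm and 10.7 degrees, less where a joint would pass 70% of its speed; a pose out of reach is approached as far as the arm can. A call with a gripper value outside its range is refused whole. "hand" is the finger opening in m, from 0 to 0.0881, set as the call begins (left out, the last holds). The fingers move at their own pace and stop on an object; "force" is the grip in N (left out, the last holds). Time passes only in rows, so rows that do not move let the fingers close. It gives the time, the measured TCP pose, the force, the opening and the grip force at its end, in the units of the state.
- bot.get_state(): the state, without advancing time (a new reading comes with each control period).
- eyes.snapshot(name): name is "scene" or "top"; returns a dict with "frame" (400x640x3 uint8, red, green, blue), "z_map" (400x640 float32, mm along the optical axis (not along the pixel's ray), 0 where there is no reading), "intrinsics" (3x3 intrinsics, pixels), "rvec" (rotation vector, rad) and "tvec" (3), from world to camera coordinates, as OpenCV has them. Camera axes: x right, y down, z forward; pixel columns grow to the right and rows downward; lengths in mm; the calibration is good to about 2 mm. A picture is of the moment at which its call begins.
- bot.job_done(): hands the job in; it is judged then, once.
The state is a dict: "t": time; "joints": joint angles; "qd": joint speeds; "tau": joint torques, N m; "eef_pos": TCP position; "orientation": TCP orientation; "wrist_force": force on the tool from outside, world axes, zero at the start; "torque": the same for the moment, N m; "grip_width": opening from 0.0 (shut) to 1.0 (fully open); "finger_force": force on a finger pad.
Only numpy, scipy, OpenCV 4.12 (cv2) and the standard library are available. Lean on these libraries where they do the work, as an engineer would, in place of code of your own. Each camera call takes 0.05 s, during which the arm holds its last target. There are 200 camera calls.

## Working session

There is one attempt and no reset: what is moved stays moved. The work goes in short steps, Python scripts to look and compute and a tool call to move; the robot and the scene stay as the last step left them, time stands still between calls to the robot, and variables do not carry over. Pictures are saved under pics/ and viewed, at most 10 in all, crops included, and the job is handed in when it is done.

Besides the shell and the picture viewer there is one more tool, called as name([rows], argument=value, ...), one row to a line, values as JSON. apply_moves: Moves the arm, as the interface text tells. Its arguments: {"type":"object","properties":{"motion":{"type":"array","items":{"type":"object","properties":{"dx":{"type":"number"},"dy":{"type":"number"},"dz":{"type":"number"},"yaw":{"type":"number"}}}},"hand":{"type":"number"},"force":{"type":"number"}},"required":["motion"]}

```bash
mkdir -p pics
cat > h.py <<'E'
import numpy as np, cv2
from workcell import bot, eyes
def snap(n):
    s=eyes.snapshot(n); np.savez('/tmp/'+n+'.npz',**s); return s
def load(n): return dict(np.load('/tmp/'+n+'.npz'))
def cam(s):
    R,_=cv2.Rodrigues(np.array(s['rvec'],float)); return R,np.array(s['tvec'],float).ravel(),np.array(s['intrinsics'])
def onplane(s,uv,z):
    R,t,K=cam(s); uv=np.atleast_2d(np.array(uv,float)); d=(R.T@np.linalg.inv(K)@np.c_[uv,np.ones(len(uv))].T).T
    c=-R.T@t; return c+d*((z-c[2])/d[:,2])[:,None]
def cloud(s):
    R,t,K=cam(s); z=s['z_map']; v,u=np.mgrid[:400,:640]
    p=np.stack([(u-K[0,2])/K[0,0]*z,(v-K[1,2])/K[1,1]*z,z],-1); return (p-t)@R
def proj(s,P):
    R,t,K=cam(s); q=(np.atleast_2d(P)@R.T+t)@K.T; return q[:,:2]/q[:,2:]
def save(f,im): cv2.imwrite('pics/'+f,cv2.cvtColor(im,cv2.COLOR_RGB2BGR))
E
python3 - <<'E'
from h import *
for n in('scene','top'):
    s=snap(n); save(n+'0.png',s['frame']); R,t,K=cam(s); print(n,-R.T@t,R[2],K[0,0])
st=bot.get_state(); print(st)
E
```

```text
scene [1195.65943969 -206.14407228  868.567524  ] [-0.64132438  0.102034   -0.76045519] 464.40957013314295
top [ 401.91469638  -97.46809435 1017.73085164] [ 0.12717785  0.00707878 -0.99185467] 494.23198868258424
{'t': 0.1, 'joints': array([ 1.06969097e+00,  1.81498873e-01,  1.60788472e+00, -1.85598975e-06,
        1.35381343e+00, -2.06294975e-01]), 'qd': array([-3.55750771e-05, -3.31919812e-03, -3.25008164e-03, -1.16760520e-03,
        1.09931621e-04,  1.05943210e-03]), 'tau': array([ 1.02175203e-03, -4.34815228e+01, -3.42701018e+01,  7.04333000e-02,
        3.38221563e-02, -4.94492315e-05]), 'eef_pos': array([166.78972008, 549.71947688, 202.89347463]), 'orientation': array([[-9.56857246e-01,  2.90557427e-01, -7.69144000e-04],
       [ 2.90558261e-01,  9.56856266e-01, -1.40799014e-03],
       [ 3.26858265e-04, -1.57072671e-03, -9.99998713e-01]]), 'wrist_force': array([-0.44121144, -0.00971254, -0.83021858]), 'torque': array([ 0.00675719, -0.00558925, -0.01817498]), 'finger_force': 0.0, 'grip_width': 0.9980167610572799}
```

View pics/scene0.png

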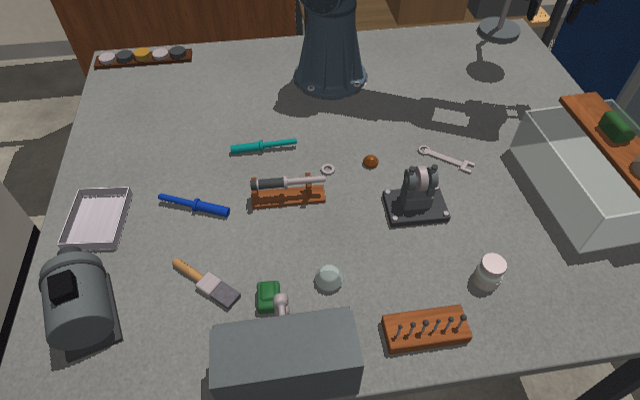

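View pics/top0.png

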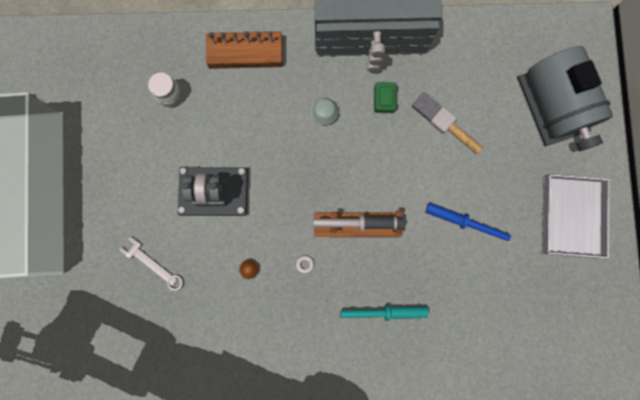

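Candidates for the spindle: steel and dark, in the wooden rest (scene 288,184; top 360,223); turquoise (scene 265,147; top 385,312); blue (scene 195,206; top 468,221). I choose the one in the rest. The head is at top 213,190.

Run:
```python
from h import *
s=load('top'); f=s['frame']
a=cv2.resize(f[150:250,165:425],(780,300),interpolation=cv2.INTER_CUBIC)
sc=load('scene'); b=cv2.resize(sc['frame'][140:240,230:460],(780,300),interpolation=cv2.INTER_CUBIC)
save('crop.png',np.vstack([a,b]))
for n,box in(('top',(165,425,150,250)),('scene',(230,460,140,240))):
    s=load(n); P=cloud(s)
    print(n,'rest/spindle centre', onplane(s,[[360,223]],60) if n=='top' else '')
    p=P[box[2]:box[3],box[0]:box[1]].reshape(-1,3)
    # spindle region
    for nm,lo,hi,zl,zh in(('sp',-230,0,57,80),('head hi',100,260,90,150),('foot',60,300,16,24)):
        pass
    top=onplane(s,[[213,190]],100)
    q=p[(p[:,2]>57)&(p[:,2]<85)&(np.abs(p[:,0]-340)<60)]
    print(len(q), q.min(0),q.max(0))
    h=p[(p[:,2]>15)&(p[:,2]<25)&(p[:,1]>80)]
    print('foot',len(h),h.min(0),h.max(0), cv2.minAreaRect(h[:,:2].astype(np.float32)))
    h=p[(p[:,2]>85)]; print('yoke',len(h),h.min(0),h.max(0))
```

```text
top rest/spindle centre [[ 471.298383   -178.51897129   60.        ]]Traceback (most recent call last):
  File "<stdin>", line 15, in <module>
    return umr_minimum(a, axis, None, out, keepdims, initial, where)
ValueError: zero-size array to reduction operation minimum which has no identity
```

View pics/crop.png

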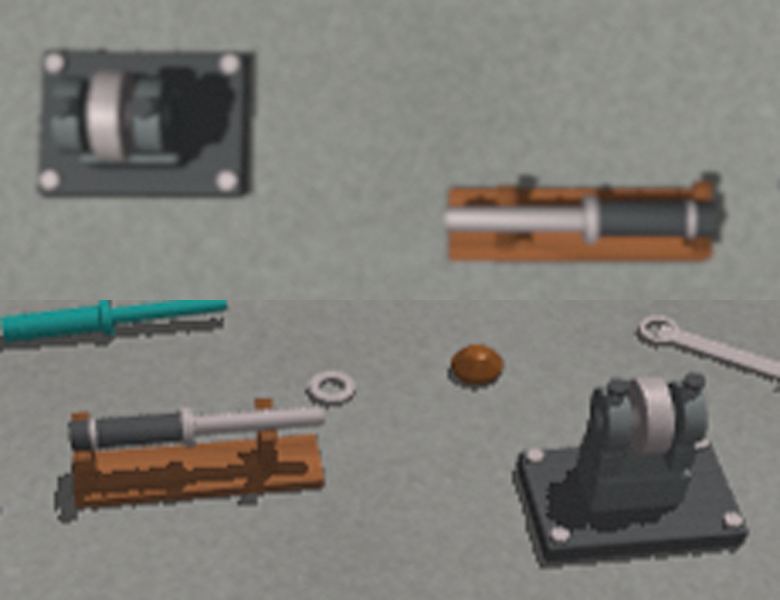

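The crop shows the steel spindle with its dark chuck in the rest (nose at top px ≈314,222, collar ≈362,223, chuck end ≈406,223). The foot's corner screws are at top px ≈(183,171),(242,171),(181,210),(241,210). The choice stands.

Run:
```python
from h import *
for n in('top','scene'):
    s=load(n); P=cloud(s).reshape(-1,3); C=s['frame'].reshape(-1,3).astype(int)
    sel=(abs(P[:,0]-470)<45)&(P[:,1]>-285)&(P[:,1]<-70)&(P[:,2]>58)&(P[:,2]<90)
    q=P[sel]; c=C[sel]; print(n,len(q), q.min(0) if len(q) else '',q.max(0) if len(q) else '')
    wood=c[:,0]-c[:,2]>40
    q=q[~wood]
    # axis from top view: per-y bins mean x and max z
    for y in range(-270,-80,12):
        m=q[(q[:,1]>y)&(q[:,1]<y+12)]
        if len(m): print(y+6,len(m),m[:,0].min().round(1),m[:,0].max().round(1),np.percentile(m[:,2],90).round(1))
    sel=(abs(P[:,0]-520)<90)&(P[:,1]>50)&(P[:,1]<270)&(P[:,2]>14)&(P[:,2]<26)
    h=P[sel]; print('foot',len(h),cv2.minAreaRect(h[:,:2].astype(np.float32)),np.median(h[:,2]))
    # screws
    sc=sel&(C.min(1)>150); im=sc.reshape(400,640).astype(np.uint8); k,l,st,ce=cv2.connectedComponentsWithStats(im)
    for i in range(1,k):
        if st[i,4]>3: print('screw',ce[i],st[i,4],onplane(s,[ce[i]],22).round(1))
    sel=(abs(P[:,0]-520)<90)&(P[:,1]>50)&(P[:,1]<270)&(P[:,2]>85)
    h=P[sel]; c=C[sel]; print('yoke',len(h),h.min(0),h.max(0)); b=h[c.min(1)>150]; print('pulley',len(b),b.min(0),b.max(0))
s=load('top')
print('nose,collarfront,end',onplane(s,[[314,222],[361,223],[406,223]],65))
print('screwspix',onplane(s,[[183,171],[242,171],[181,210],[241,210]],22))
print('stones',onplane(s,[[249,268],[325,111],[386,97]],20))
```

```text
top 1050 [ 446.36390356 -261.04139725   58.05527265] [495.77073645 -89.30567598  79.09962769]
-264 31 446.4 494.9 71.3
-252 80 459.8 495.2 72.7
-240 75 460.0 483.4 72.3
-228 76 460.3 481.6 72.4
-216 78 460.6 481.9 72.0
-204 72 460.7 482.2 72.1
-192 72 461.1 482.4 72.1
-180 93 457.4 486.3 75.7
-168 48 465.4 479.1 69.2
-156 48 465.7 479.5 68.3
-144 47 465.9 479.6 69.0
-132 60 464.7 495.8 68.2
-120 54 464.8 495.7 68.4
-108 47 466.7 480.3 68.9
-96 48 466.8 480.7 69.6
-84 7 469.0 480.9 67.7
foot 1898 ((546.9301147460938, 118.63201904296875), (139.09580993652344, 99.45928955078125), 88.53092193603516) 20.088383260392092
screw [182.46153846 170.38461538] 13 [[589.7 178.5  22. ]]
screw [240.86666667 170.8       ] 15 [[586.2  58.5  22. ]]
screw [181.5        209.33333333] 12 [[509.4 179.3  22. ]]
screw [239.64285714 209.71428571] 14 [[506.1  61.1  22. ]]
yoke 1018 [511.70783075  83.87837486  85.75234113] [567.87976544 150.91261166 139.05038056]
pulley 145 [520.49310946 110.51836947  91.66594785] [553.81221441 136.73956296 133.4868664 ]
scene 648 [ 451.29942711 -262.12183071   58.02143362] [49
[... 748 characters left out ...]
217.76923077] 13 [[584.4  57.4  22. ]]
yoke 755 [517.48314897  83.14249371  85.03145369] [572.49572041 150.95953355 138.7136602 ]
pulley 76 [525.31533176 109.82370055 122.03700084] [557.55372045 125.64143588 130.5819691 ]
nose,collarfront,end [[ 474.73658533  -89.43449784   65.        ]
 [ 470.89559508 -180.02231735   65.        ]
 [ 469.07212322 -266.63563306   65.        ]]
screwspix [[588.38704159 177.33437859  22.        ]
 [585.71102635  56.22068459  22.        ]
 [508.09935229 180.32283082  22.        ]
 [505.50090347  58.39235055  22.        ]]
stones [[ 388.74679942   42.8538715    20.        ]
 [ 709.00950819 -116.63820262   20.        ]
 [ 736.14681989 -244.53687496   20.        ]]
```

apply_moves([
  {"yaw": 0.144},
  {"yaw": 0.144},
  {"yaw": 0.144},
  {"yaw": 0.144},
  {"yaw": 0.144},
  {"yaw": 0.144},
  {"yaw": 0.144},
  {"yaw": 0.144},
  {"yaw": 0.144},
], hand=0.088, force=50)

```text
$.motion[0]: bad value
```

```bash
cat >> h.py <<'E'
def go(P,ang=None):
    "tool-frame shift (m) and yaw to world TCP P, tool x at world angle ang (deg)"
    st=bot.get_state(); O=st['orientation']; a=np.degrees(np.arctan2(O[1,0],O[0,0]))
    print('t',round(st['t'],2),'tcp',st['eef_pos'].round(1),'ang',a.round(2),'d(mm)',(O.T@(np.array(P)-st['eef_pos'])).round(1),'yaw',None if ang is None else np.radians(a-ang).round(4),'F',st['wrist_force'].round(1),'T',st['torque'].round(2),'tilt',O[2,:2].round(4),'w',round(st['grip_width'],3),st['finger_force'])
E
python3 - <<'E'
from h import *
from scipy.optimize import least_squares
go([472.3,-221,200],88.8)
d=np.array([.025,1]);d/=np.linalg.norm(d)
for n,c in(('top',(546.9,118.6)),('scene',(547,118.4))):
    P=cloud(load(n)).reshape(-1,3); r=P[:,:2]-c
    X=r@d; Y=r@np.array([-d[1],d[0]]); Z=P[:,2]  # foot y
    print(n)
    for lo,hi,R in((-32,-18,24),(-8,8,29),(18,32,24)):
        m=(X>lo)&(X<hi)&(abs(Y)<45)&(Z>100)&(Z<140)
        y,z=Y[m],Z[m]
        f=least_squares(lambda p:np.hypot(y-p[0],z-100-p[1])-R,[0,0],loss='soft_l1',f_scale=1)
        k=Z[m]>128; print(lo,m.sum(),f.x.round(2),'top pts',k.sum(),Y[m][k].min() if k.any() else '',Y[m][k].max() if k.any() else '')
E
```

```text
t 0.1 tcp [166.8 549.7 202.9] ang 163.11 d(mm) [-516.3 -648.7    3.7] yaw 1.2969 F [-0.4 -0.  -0.8] T [ 0.01 -0.01 -0.02] tilt [ 0.0003 -0.0016] w 0.998 0.0
top
-32 187 [5.66 0.9 ] top pts 49 0.21640942804269886 13.253868986604042
-8 259 [ 6.06 -0.26] top pts 62 -4.118572920711904 19.78665944671109
18 187 [5.82 0.97] top pts 48 0.6791675732667263 13.07773590489378
scene
-32 129 [7.48 2.66] top pts 32 -2.1070169873198115 12.049170380298634
-8 156 [ 6.37 -0.65] top pts 24 -10.393383393472448 13.481633268557665
18 126 [7.33 2.03] top pts 31 -1.817187199452828 14.015531169988277
```

apply_moves([
  {"dx": 0, "dy": 0, "dz": 0, "yaw": 0.144},
  {"dx": 0, "dy": 0, "dz": 0, "yaw": 0.144},
  {"dx": 0, "dy": 0, "dz": 0, "yaw": 0.144},
  {"dx": 0, "dy": 0, "dz": 0, "yaw": 0.144},
  {"dx": 0, "dy": 0, "dz": 0, "yaw": 0.144},
  {"dx": 0, "dy": 0, "dz": 0, "yaw": 0.144},
  {"dx": 0, "dy": 0, "dz": 0, "yaw": 0.144},
  {"dx": 0, "dy": 0, "dz": 0, "yaw": 0.144},
  {"dx": 0, "dy": 0, "dz": 0, "yaw": 0.145},
], hand=0.088, force=50)

```text
t: 1.23
eef_pos: [166.9, 549.9, 203.2]
orientation: [[0.026, 1.0, -0.001], [1.0, -0.026, -0.001], [-0.001, -0.0, -1.0]]
wrist_force: [-0.8, 1.3, -0.2]
grip_width: 0.999
finger_force: 0.0
```

apply_moves([
  {"dx": -0.048, "dy": 0.02, "dz": 0, "yaw": 0},
  {"dx": -0.048, "dy": 0.02, "dz": 0, "yaw": 0},
  {"dx": -0.048, "dy": 0.02, "dz": 0, "yaw": 0},
  {"dx": -0.048, "dy": 0.02, "dz": 0, "yaw": 0},
  {"dx": -0.048, "dy": 0.02, "dz": 0, "yaw": 0},
  {"dx": -0.048, "dy": 0.02, "dz": 0, "yaw": 0},
  {"dx": -0.048, "dy": 0.02, "dz": 0, "yaw": 0},
  {"dx": -0.048, "dy": 0.02, "dz": 0, "yaw": 0},
  {"dx": -0.048, "dy": 0.02, "dz": 0, "yaw": 0},
  {"dx": -0.048, "dy": 0.02, "dz": 0, "yaw": 0},
  {"dx": -0.048, "dy": 0.02, "dz": 0, "yaw": 0},
  {"dx": -0.048, "dy": 0.02, "dz": 0, "yaw": 0},
])

```text
t: 2.72
eef_pos: [395.1, -32.4, 203.7]
orientation: [[0.022, 1.0, 0.0], [1.0, -0.022, 0.0], [0.0, 0.0, -1.0]]
wrist_force: [0.0, -0.5, 0.6]
grip_width: 1.002
finger_force: 0.0
```

```bash
python3 -c "
from h import *
go([472.3,-221,100],88.8)"
```

```text
t 2.73 tcp [395.1 -32.4 203.7] ang 88.76 d(mm) [-186.9   81.2  103.7] yaw -0.0006 F [ 0.  -0.5  0.6] T [-0.03  0.01 -0.05] tilt [0.0001 0.0004] w 1.002 0.0
```

apply_moves([
  {"dx": -0.047, "dy": 0.02, "dz": 0, "yaw": 0},
  {"dx": -0.047, "dy": 0.02, "dz": 0.01, "yaw": 0},
  {"dx": -0.047, "dy": 0.02, "dz": 0.02, "yaw": 0},
  {"dx": -0.046, "dy": 0.021, "dz": 0.03, "yaw": 0},
  {"dx": 0, "dy": 0, "dz": 0.02, "yaw": 0},
  {"dx": 0, "dy": 0, "dz": 0, "yaw": 0},
  {"dx": 0, "dy": 0, "dz": 0, "yaw": 0},
])

```text
t: 3.6
eef_pos: [472.1, -219.1, 124.4]
orientation: [[0.021, 1.0, 0.0], [1.0, -0.021, -0.0], [-0.0, 0.0, -1.0]]
wrist_force: [-0.3, -0.2, 0.7]
grip_width: 1.001
finger_force: 0.0
```

```bash
python3 -c "
from h import *
go([472.3,-221,41],88.8)
a=snap('top');b=snap('scene')
save('g1.png',np.vstack([cv2.resize(x,(780,300),interpolation=cv2.INTER_CUBIC) for x in (a['frame'][150:300,270:465+195],b['frame'][90:240,180:570])]))"
```

```text
t 3.6 tcp [ 472.1 -219.1  124.4] ang 88.82 d(mm) [-1.9  0.2 83.4] yaw 0.0004 F [-0.3 -0.2  0.7] T [-0.05  0.06  0.05] tilt [-0.0003  0.0005] w 1.001 0.0
```

View pics/g1.png

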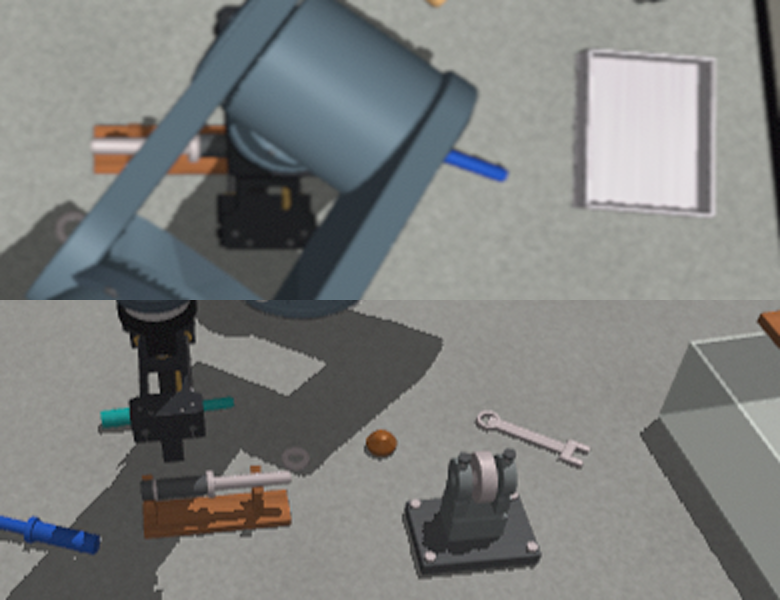

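The picture shows the gripper above the chuck (scene crop ≈175,470), closing across the axis, clear of the rest. I descend and grip.

apply_moves([
  {"dx": -0.002, "dy": 0, "dz": 0.02, "yaw": 0},
  {"dx": 0, "dy": 0, "dz": 0.02, "yaw": 0},
  {"dx": 0, "dy": 0, "dz": 0.02, "yaw": 0},
  {"dx": 0, "dy": 0, "dz": 0.015, "yaw": 0},
  {"dx": 0, "dy": 0, "dz": 0.008, "yaw": 0},
  {"dx": 0, "dy": 0, "dz": 0, "yaw": 0},
  {"dx": 0, "dy": 0, "dz": 0, "yaw": 0},
])

```text
t: 4.58
eef_pos: [472.4, -221.7, 41.4]
orientation: [[0.021, 1.0, 0.001], [1.0, -0.021, -0.001], [-0.001, 0.001, -1.0]]
wrist_force: [0.8, 0.8, -0.1]
grip_width: 1.001
finger_force: 0.0
```

apply_moves([
  {"dx": 0, "dy": 0, "dz": 0, "yaw": 0},
  {"dx": 0, "dy": 0, "dz": 0, "yaw": 0},
  {"dx": 0, "dy": 0, "dz": 0, "yaw": 0},
  {"dx": 0, "dy": 0, "dz": 0, "yaw": 0},
  {"dx": 0, "dy": 0, "dz": 0, "yaw": 0},
], hand=0.03, force=10)

```text
t: 5.2
eef_pos: [471.9, -221.3, 40.7]
orientation: [[0.021, 1.0, -0.0], [1.0, -0.021, 0.0], [0.0, -0.0, -1.0]]
wrist_force: [0.1, -0.7, 0.1]
grip_width: 0.455
finger_force: 0.0
```

apply_moves([
  {"dx": 0, "dy": 0, "dz": 0, "yaw": 0},
  {"dx": 0, "dy": 0, "dz": 0, "yaw": 0},
  {"dx": 0, "dy": 0, "dz": 0, "yaw": 0},
  {"dx": 0, "dy": 0, "dz": 0, "yaw": 0},
], hand=0.0, force=5)

```text
t: 5.7
eef_pos: [471.9, -221.3, 40.7]
orientation: [[0.021, 1.0, -0.0], [1.0, -0.021, 0.0], [0.0, -0.0, -1.0]]
wrist_force: [0.2, -0.7, -0.9]
grip_width: 0.007
finger_force: 0.0
```

```bash
python3 -c "
from h import *
go([472.3,-221,41],88.8)"
```

```text
t 5.7 tcp [ 471.9 -221.3   40.7] ang 88.79 d(mm) [ 0.3  0.4 -0.3] yaw -0.0001 F [ 0.2 -0.7 -0.9] T [-0.09  0.06  0.02] tilt [ 0.     -0.0001] w 0.007 0.0
```

```bash
python3 -c "
from h import *
b=snap('scene')
save('g2.png',cv2.resize(b['frame'][90:240,200:400],(800,600),interpolation=cv2.INTER_CUBIC))
P=cloud(b); q=P.reshape(-1,3); s=(q[:,1]>-285)&(q[:,1]<-70)&(abs(q[:,0]-472)<35)&(q[:,2]>58)
q=q[s]
for y in range(-285,-70,12):
    m=q[(q[:,1]>y)&(q[:,1]<y+12)]
    if len(m): print(y+6,len(m),m[:,0].min().round(1),m[:,0].max().round(1),m[:,2].max().round(1))
"
```

```text
-279 279 442.8 485.5 433.3
-267 348 437.1 495.3 444.2
-255 735 437.1 506.3 446.0
-243 734 437.0 507.0 446.8
-231 478 437.3 507.0 430.1
-219 359 442.4 507.0 430.3
-207 360 456.7 507.0 430.5
-195 440 440.5 506.8 435.4
-183 241 442.2 506.9 448.0
-171 226 469.4 507.0 459.4
-159 468 456.4 506.8 470.8
-147 450 445.3 490.5 483.1
-135 414 444.5 494.0 485.2
-123 319 437.0 496.9 483.9
-111 36 437.1 483.7 459.0
-99 34 470.7 484.3 68.9
-87 12 473.3 483.6 67.4
```

View pics/g2.png

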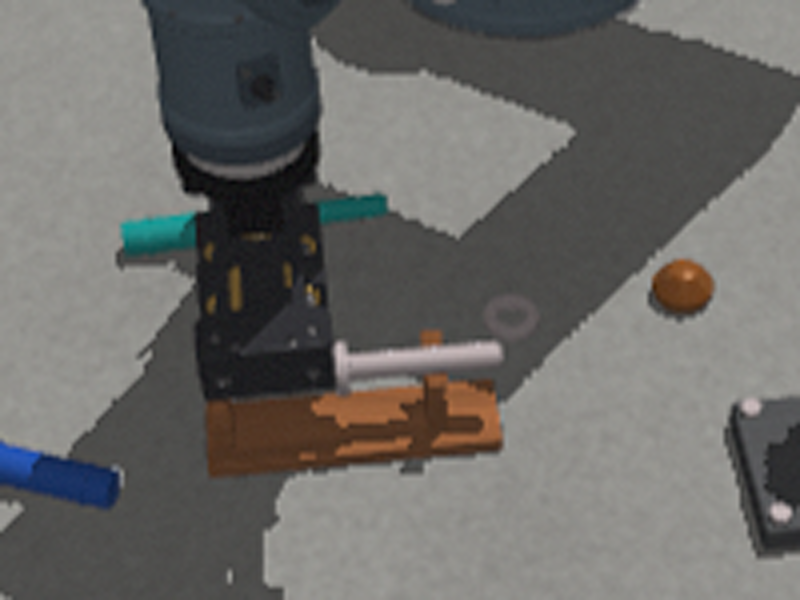

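The scene picture shows the spindle still in its rest (collar ≈340,365) and the gripper body over the chuck. The width reads shut, which doesn't fit a 24 mm chuck, so I wait and read again.

apply_moves([
  {"dx": 0, "dy": 0, "dz": 0, "yaw": 0},
  {"dx": 0, "dy": 0, "dz": 0, "yaw": 0},
])

```text
t: 6.0
eef_pos: [471.9, -221.3, 40.7]
orientation: [[0.021, 1.0, 0.0], [1.0, -0.021, -0.0], [-0.0, 0.0, -1.0]]
wrist_force: [-0.8, -0.6, 0.9]
grip_width: 0.007
finger_force: 0.0
```

```bash
python3 -c "
from h import *
go([472.3,-221,41],88.8)
t=snap('top');b=snap('scene')
for s in(t,b):
    print(proj(s,[[472,-221,41],[472,-221,60],[472,-221,105],[472,-175,60],[474,-85,60]]).round(0).tolist())
save('g3.png',cv2.resize(t['frame'][160:280,290:450],(800,600),interpolation=cv2.INTER_CUBIC))
"
```

```text
t 6.0 tcp [ 471.9 -221.3   40.7] ang 88.8 d(mm) [ 0.4  0.4 -0.3] yaw -0.0 F [-0.8 -0.6  0.9] T [-0.07  0.04 -0.  ] tilt [-0.  0.] w 0.007 0.0
[[381.0, 223.0], [382.0, 222.0], [385.0, 220.0], [358.0, 223.0], [312.0, 223.0]]
[[269.0, 189.0], [268.0, 183.0], [266.0, 170.0], [288.0, 181.0], [326.0, 178.0]]
```

View pics/g3.png

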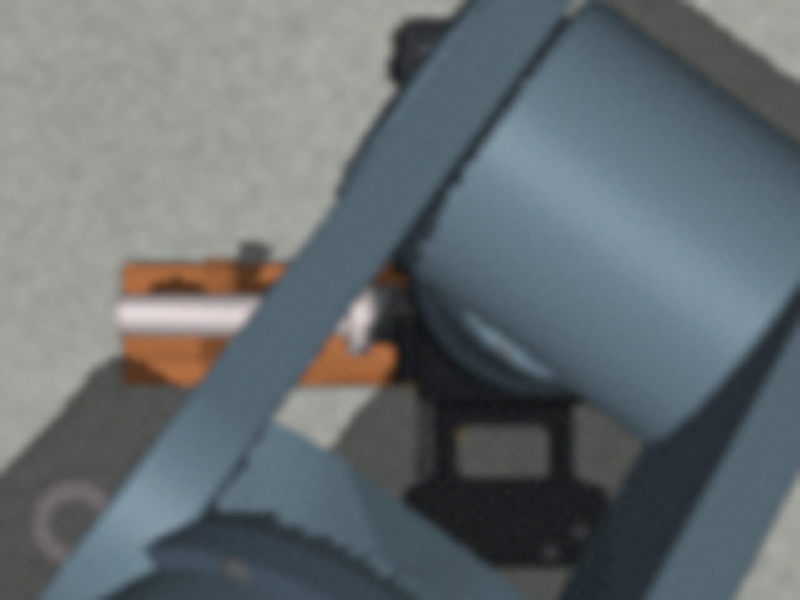

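apply_moves([
  {"dx": 0, "dy": 0, "dz": 0, "yaw": 0},
  {"dx": 0, "dy": 0, "dz": 0, "yaw": 0},
], hand=0.0, force=40)

```text
t: 6.35
eef_pos: [471.9, -221.3, 40.7]
orientation: [[0.021, 1.0, -0.0], [1.0, -0.021, 0.0], [0.0, -0.0, -1.0]]
wrist_force: [0.0, 1.1, -0.2]
grip_width: 0.004
finger_force: 0.0
```

apply_moves([
  {"dx": 0, "dy": 0, "dz": -0.002, "yaw": 0},
  {"dx": 0, "dy": 0, "dz": -0.002, "yaw": 0},
  {"dx": 0, "dy": 0, "dz": 0, "yaw": 0},
  {"dx": 0, "dy": 0, "dz": 0, "yaw": 0},
])

```text
t: 6.85
eef_pos: [471.9, -221.4, 44.8]
orientation: [[0.021, 1.0, 0.0], [1.0, -0.021, -0.0], [-0.0, 0.0, -1.0]]
wrist_force: [-0.0, 0.1, -0.3]
grip_width: 0.002
finger_force: 0.0
```

```bash
python3 -c "
from h import *
go([472.3,-221,41],88.8)
b=snap('scene')
P=cloud(b).reshape(-1,3); q=P[(P[:,1]>-165)&(P[:,1]<-70)&(abs(P[:,0]-475)<16)&(P[:,2]>58)&(P[:,2]<90)]
for y in range(-165,-70,12):
    m=q[(q[:,1]>y)&(q[:,1]<y+12)]
    if len(m): print(y+6,len(m),m[:,0].min().round(1),m[:,0].max().round(1),np.percentile(m[:,2],90).round(1))
"
```

```text
t 6.85 tcp [ 471.9 -221.4   44.8] ang 88.8 d(mm) [0.4 0.4 3.8] yaw -0.0 F [-0.   0.1 -0.3] T [-0.1   0.07 -0.03] tilt [-0.0001  0.0001] w 0.002 0.0
-159 34 465.4 482.8 68.1
-147 30 470.0 482.3 67.3
-135 37 459.0 482.5 68.2
-123 44 459.1 490.7 67.3
-111 30 468.0 484.0 68.0
-99 32 471.0 483.3 68.3
-87 10 472.0 482.8 68.0
```

apply_moves([
  {"dx": 0, "dy": 0, "dz": -0.01, "yaw": 0},
  {"dx": 0, "dy": 0, "dz": -0.02, "yaw": 0},
  {"dx": 0, "dy": 0, "dz": -0.025, "yaw": 0},
  {"dx": 0, "dy": 0, "dz": -0.025, "yaw": 0},
  {"dx": 0, "dy": 0, "dz": 0, "yaw": 0},
])

```text
t: 7.52
eef_pos: [473.4, -222.5, 127.2]
orientation: [[0.021, 1.0, 0.004], [1.0, -0.021, -0.003], [-0.003, 0.004, -1.0]]
wrist_force: [-0.5, -0.4, -0.5]
grip_width: 0.007
finger_force: 0.0
```

```bash
python3 -c "
from h import *
go([472.3,-221,41],88.8)
t=snap('top');b=snap('scene')
P=bot.get_state()['eef_pos']
print(proj(b,[P,P+[0,0,64]]).round(0).tolist())
save('g4.png',cv2.resize(b['frame'][100:220,200:360],(800,600),interpolation=cv2.INTER_CUBIC))
"
```

```text
t 7.53 tcp [ 473.4 -222.5  127.2] ang 88.8 d(mm) [ 1.7 -1.5 86.2] yaw 0.0 F [-0.5 -0.4 -0.5] T [-0.04  0.08 -0.04] tilt [-0.0031  0.0041] w 0.007 0.0
[[266.0, 164.0], [263.0, 143.0]]
```

View pics/g4.png

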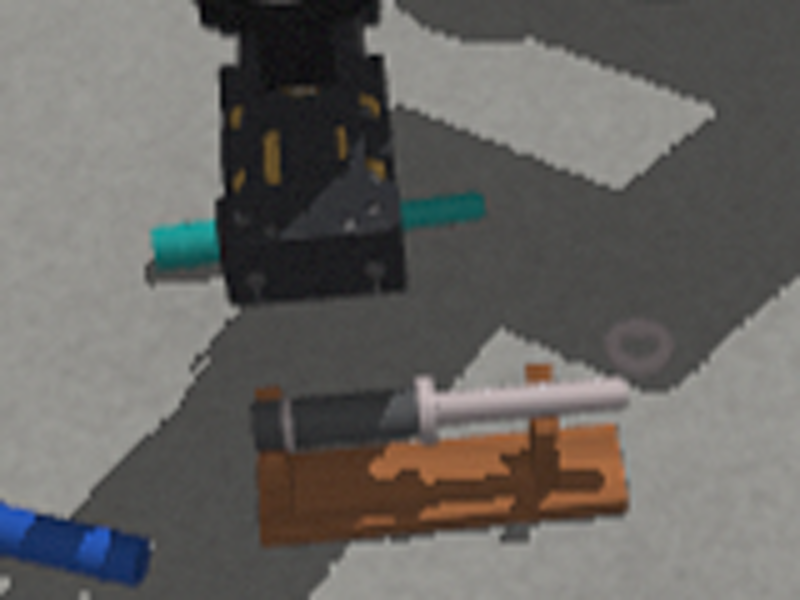

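The picture shows the shut gripper raised over the untouched spindle, with the fingers hidden behind the body (≈315,300). I check in the clouds where the gripper really is against its reported pose.

```bash
python3 -c "
from h import *
for n in('scene','top'):
    s=load(n); P=cloud(s); q=P.reshape(-1,3); c=s['frame'].reshape(-1,3)
    m=(abs(q[:,0]-473)<130)&(abs(q[:,1]+222)<80)&(q[:,2]>85)&(q[:,2]<290)
    w=q[m]; print(n,m.sum(),w.min(0).round(0),w.max(0).round(0))
    for z in range(85,290,15):
        k=w[(w[:,2]>=z)&(w[:,2]<z+15)]
        if len(k): print(z,len(k),np.percentile(k,[2,98],axis=0).round(0)[:,:2].tolist())
"
```

```text
scene 1779 [ 392. -257.  223.] [ 569. -187.  290.]
220 146 [[395.0, -255.0], [560.0, -188.0]]
235 516 [[424.0, -254.0], [564.0, -188.0]]
250 308 [[488.0, -255.0], [567.0, -190.0]]
265 713 [[481.0, -254.0], [566.0, -191.0]]
280 96 [[481.0, -240.0], [490.0, -198.0]]
top 1470 [ 380. -254.  228.] [ 566. -184.  277.]
220 12 [[401.0, -191.0], [557.0, -185.0]]
235 167 [[395.0, -239.0], [553.0, -185.0]]
250 85 [[382.0, -236.0], [561.0, -184.0]]
265 1206 [[380.0, -249.0], [562.0, -187.0]]
```

The body's underside is seen at z≈223, where the reported pose puts it at 191. The fingers seem to be about 32 mm higher than stated, which explains the miss. I open and measure the fingertip directly.

apply_moves([
  {"dx": 0, "dy": 0, "dz": 0, "yaw": 0},
  {"dx": 0, "dy": 0, "dz": 0, "yaw": 0},
  {"dx": 0, "dy": 0, "dz": 0, "yaw": 0},
  {"dx": 0, "dy": 0, "dz": 0, "yaw": 0},
  {"dx": 0, "dy": 0, "dz": 0, "yaw": 0},
  {"dx": 0, "dy": 0, "dz": 0, "yaw": 0},
  {"dx": 0, "dy": 0, "dz": 0, "yaw": 0},
  {"dx": 0, "dy": 0, "dz": 0, "yaw": 0},
  {"dx": 0, "dy": 0, "dz": 0, "yaw": 0},
], hand=0.088)

```text
t: 8.75
eef_pos: [471.9, -221.4, 124.7]
orientation: [[0.021, 1.0, 0.0], [1.0, -0.021, -0.0], [0.0, 0.0, -1.0]]
wrist_force: [-0.7, -0.4, -1.3]
grip_width: 0.99
finger_force: 0.0
```

```bash
python3 -c "
from h import *
go([472.3,-221,41],88.8)
s=snap('scene')
P=cloud(s); q=P.reshape(-1,3)
m=(abs(q[:,0]-473)<130)&(abs(q[:,1]+222)<80)&(q[:,2]>85)&(q[:,2]<290)
w=q[m]
for z in range(85,290,10):
        k=w[(w[:,2]>=z)&(w[:,2]<z+10)]
        if len(k): print(z,len(k),k.min(0).round(0)[:2],k.max(0).round(0))
"
```

```text
t 8.75 tcp [ 471.9 -221.4  124.7] ang 88.8 d(mm) [ 0.4  0.4 83.7] yaw -0.0001 F [-0.7 -0.4 -1.3] T [-0.07  0.07 -0.01] tilt [0. 0.] w 0.99 0.0
155 6 [ 421. -229.] [ 529. -217.  165.]
165 52 [ 427. -231.] [ 533. -212.  175.]
175 65 [ 419. -232.] [ 533. -211.  185.]
185 57 [ 420. -231.] [ 534. -211.  195.]
195 20 [ 427. -230.] [ 535. -211.  200.]
215 16 [ 554. -254.] [ 558. -188.  225.]
225 153 [ 416. -256.] [ 561. -186.  235.]
235 184 [ 418. -256.] [ 561. -186.  245.]
245 116 [ 417. -257.] [ 566. -187.  255.]
255 333 [ 466. -256.] [ 568. -188.  265.]
265 561 [ 464. -257.] [ 568. -189.  275.]
275 93 [ 462. -242.] [ 492. -197.  285.]
285 47 [ 480. -240.] [ 492. -197.  290.]
```

The fingertips really are at z≈158 when 125 is reported, an offset of about 33 mm. From now on I work relative to what is seen and to the spindle's known height in the rest. I descend to reported z≈9, gently, watching the force.

apply_moves([
  {"dx": 0, "dy": 0, "dz": 0.02, "yaw": 0},
  {"dx": 0, "dy": 0, "dz": 0.025, "yaw": 0},
  {"dx": 0, "dy": 0, "dz": 0.025, "yaw": 0},
  {"dx": 0, "dy": 0, "dz": 0.015, "yaw": 0},
  {"dx": 0, "dy": 0, "dz": 0.01, "yaw": 0},
  {"dx": 0, "dy": 0, "dz": 0.005, "yaw": 0},
  {"dx": 0, "dy": 0, "dz": 0, "yaw": 0},
  {"dx": 0, "dy": 0, "dz": 0, "yaw": 0},
])

```text
t: 9.8
eef_pos: [472.4, -221.7, 25.4]
orientation: [[0.021, 1.0, 0.001], [1.0, -0.021, -0.001], [-0.001, 0.001, -1.0]]
wrist_force: [0.3, 0.3, -0.2]
grip_width: 0.996
finger_force: 0.0
```

apply_moves([
  {"dx": 0, "dy": 0, "dz": 0.005, "yaw": 0},
  {"dx": 0, "dy": 0, "dz": 0.005, "yaw": 0},
  {"dx": 0, "dy": 0, "dz": 0.005, "yaw": 0},
  {"dx": 0, "dy": 0, "dz": 0, "yaw": 0},
  {"dx": 0, "dy": 0, "dz": 0, "yaw": 0},
])

```text
t: 10.42
eef_pos: [471.9, -221.4, 9.7]
orientation: [[0.021, 1.0, -0.0], [1.0, -0.021, 0.0], [0.0, -0.0, -1.0]]
wrist_force: [-0.7, 0.5, 0.1]
grip_width: 0.998
finger_force: 0.0
```

apply_moves([
  {"dx": 0, "dy": 0, "dz": 0, "yaw": 0},
  {"dx": 0, "dy": 0, "dz": 0, "yaw": 0},
  {"dx": 0, "dy": 0, "dz": 0, "yaw": 0},
  {"dx": 0, "dy": 0, "dz": 0, "yaw": 0},
  {"dx": 0, "dy": 0, "dz": 0, "yaw": 0},
  {"dx": 0, "dy": 0, "dz": 0, "yaw": 0},
  {"dx": 0, "dy": 0, "dz": 0, "yaw": 0},
  {"dx": 0, "dy": 0, "dz": 0, "yaw": 0},
], hand=0.0, force=5)

```text
t: 11.42
eef_pos: [472.1, -221.4, 9.7]
orientation: [[0.021, 1.0, 0.0], [1.0, -0.021, -0.0], [-0.0, 0.0, -1.0]]
wrist_force: [0.9, -0.4, -0.1]
grip_width: 0.269
finger_force: 5.0
```

```bash
python3 -c "
from h import *
go([472.3,-221,9],88.8)"
```

```text
t 11.43 tcp [ 472.1 -221.4    9.7] ang 88.79 d(mm) [0.4 0.2 0.7] yaw -0.0001 F [ 0.9 -0.4 -0.1] T [ 0.03 -0.13 -0.02] tilt [-0.0001  0.0004] w 0.269 4.999835036809515
```

Gripped at 24 mm. I tighten, lift 40 mm and check the droop.

apply_moves([
  {"dx": 0, "dy": 0, "dz": 0, "yaw": 0},
  {"dx": 0, "dy": 0, "dz": 0, "yaw": 0},
  {"dx": 0, "dy": 0, "dz": -0.003, "yaw": 0},
  {"dx": 0, "dy": 0, "dz": -0.007, "yaw": 0},
  {"dx": 0, "dy": 0, "dz": -0.01, "yaw": 0},
  {"dx": 0, "dy": 0, "dz": -0.01, "yaw": 0},
  {"dx": 0, "dy": 0, "dz": -0.007, "yaw": 0},
  {"dx": 0, "dy": 0, "dz": -0.003, "yaw": 0.006},
  {"dx": 0, "dy": 0, "dz": 0, "yaw": 0},
  {"dx": 0, "dy": 0, "dz": 0, "yaw": 0},
], hand=0.0, force=55)

```text
t: 12.68
eef_pos: [471.7, -221.2, 49.4]
orientation: [[0.027, 1.0, -0.0], [1.0, -0.027, 0.0], [0.0, -0.0, -1.0]]
wrist_force: [-0.0, 0.2, -1.8]
grip_width: 0.256
finger_force: 55.0
```

```bash
python3 -c "
from h import *
go([536.8,-76,49.7],88.45)
for n in('scene','top'):
    s=snap(n); q=cloud(s).reshape(-1,3); q=q[(q[:,1]>-165)&(q[:,1]<-70)&(abs(q[:,0]-476)<22)&(q[:,2]>88)&(q[:,2]<125)]
    for y in range(-165,-70,12):
        m=q[(q[:,1]>y)&(q[:,1]<y+12)]
        if len(m): print(y+6,len(m),m[:,0].min().round(1),m[:,0].max().round(1),np.percentile(m[:,2],90).round(1))
"
```

```text
t 12.68 tcp [ 471.7 -221.2   49.4] ang 88.45 d(mm) [146.9  61.2  -0.3] yaw 0.0001 F [-0.   0.2 -1.8] T [-0.18  0.1   0.03] tilt [ 0.0004 -0.0005] w 0.256 54.98485364019871
-159 37 469.8 481.9 106.6
-147 36 466.6 484.0 106.5
-135 37 470.5 484.1 106.6
-123 34 470.6 484.2 106.1
-111 37 470.5 485.9 105.9
-99 37 470.0 484.6 105.8
-87 12 472.3 482.6 104.9
-147 5 476.3 480.3 104.9
-135 41 467.2 480.2 106.8
-123 56 467.3 480.8 107.0
-111 48 467.5 480.9 106.4
-99 56 467.6 481.4 107.0
-87 22 468.1 481.4 106.6
```

apply_moves([
  {"dx": 0.01, "dy": 0.004, "dz": -0.001, "yaw": 0},
  {"dx": 0.02, "dy": 0.008, "dz": -0.001, "yaw": 0},
  {"dx": 0.02, "dy": 0.008, "dz": 0, "yaw": 0},
  {"dx": 0.02, "dy": 0.009, "dz": 0, "yaw": 0},
  {"dx": 0.02, "dy": 0.009, "dz": 0, "yaw": 0},
  {"dx": 0.02, "dy": 0.009, "dz": 0, "yaw": 0},
  {"dx": 0.02, "dy": 0.008, "dz": 0, "yaw": 0},
  {"dx": 0.012, "dy": 0.004, "dz": 0, "yaw": 0},
  {"dx": 0.005, "dy": 0.002, "dz": 0, "yaw": 0},
  {"dx": 0, "dy": 0, "dz": 0, "yaw": 0},
  {"dx": 0, "dy": 0, "dz": 0, "yaw": 0},
  {"dx": 0, "dy": 0, "dz": 0, "yaw": 0},
])

```text
t: 14.28
eef_pos: [536.7, -76.6, 51.7]
orientation: [[0.028, 1.0, -0.0], [1.0, -0.028, -0.0], [-0.0, -0.0, -1.0]]
wrist_force: [-0.5, 0.8, -2.6]
grip_width: 0.261
finger_force: 55.0
```

```bash
python3 -c "
from h import *
go([536.8,-76,51.7],88.45)
from scipy.optimize import least_squares
for n in('scene','top'):
    s=snap(n); Q=cloud(s).reshape(-1,3); q=Q[(Q[:,1]>-30)&(Q[:,1]<66)&(abs(Q[:,0]-540)<20)&(Q[:,2]>88)&(Q[:,2]<125)]
    print(n)
    for y in range(-30,66,12):
        m=q[(q[:,1]>y)&(q[:,1]<y+12)]
        if len(m): print(y+6,len(m),m[:,0].min().round(1),m[:,0].max().round(1),np.percentile(m[:,2],90).round(1))
    print('nose',q[:,1].max())
    for lo,hi,R in((86,102,24),(110,128,29),(136,152,24)):
        m=Q[(Q[:,1]>lo)&(Q[:,1]<hi)&(abs(Q[:,0]-540)<40)&(Q[:,2]>105)&(Q[:,2]<140)]
        print('bearing',len(m),m[:,0].min().round(1),m[:,0].max().round(1),m[:,1].min().round(1),'max z',m[:,2].max().round(1))
t=load('top'); b=load('scene')
save('a1.png',np.vstack([cv2.resize(t['frame'][150:225,170:365],(780,300),interpolation=cv2.INTER_CUBIC),cv2.resize(b['frame'][150:225,270:465],(780,300),interpolation=cv2.INTER_CUBIC)]))
"
```

```text
t 14.28 tcp [536.7 -76.6  51.7] ang 88.41 d(mm) [0.6 0.1 0. ] yaw -0.0008 F [-0.5  0.8 -2.6] T [-0.15  0.08 -0.  ] tilt [-0.0001 -0.0001] w 0.261 54.99110050499439
scene
-24 15 535.2 547.1 109.1
-12 38 533.1 548.1 109.4
0 39 535.3 549.0 109.9
12 36 532.3 549.4 109.1
24 38 534.7 549.4 108.0
36 40 534.5 548.8 108.6
48 36 536.1 550.9 108.1
60 6 536.7 546.5 105.9
nose 56.09926775455816
bearing 124 521.7 565.2 86.0 max z 138.8
bearing 151 523.7 571.8 110.1 max z 131.0
bearing 120 522.6 566.2 136.1 max z 137.3
top
-24 53 530.7 544.6 110.3
-12 47 531.2 544.7 109.8
0 54 531.4 544.8 110.0
12 49 531.7 545.2 110.3
24 12 531.9 541.2 109.0
nose 22.830824030925122
bearing 158 518.3 561.4 86.1 max z 139.6
bearing 269 512.6 567.4 110.1 max z 132.3
bearing 196 517.6 562.5 136.1 max z 139.3
```

View pics/a1.png

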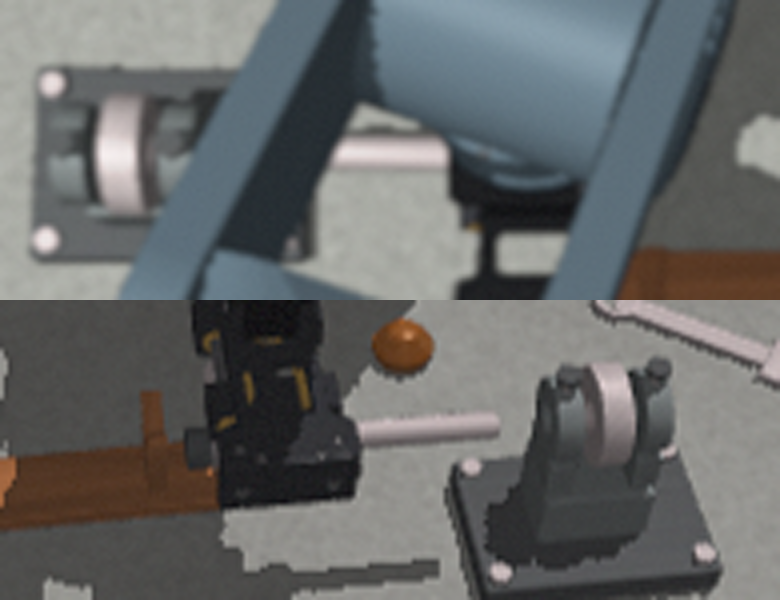

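The picture shows the shaft level and lined up with the near bearing (nose in the scene crop ≈497,425, bearing mouth ≈545,420). The cloud puts the shaft axis about 0.6 mm to the robot's far side of the bore. I correct that and feel in.

apply_moves([
  {"dx": 0.005, "dy": -0.0006, "dz": 0, "yaw": 0},
  {"dx": 0.005, "dy": 0, "dz": 0, "yaw": 0},
  {"dx": 0.005, "dy": 0, "dz": 0, "yaw": 0},
  {"dx": 0.004, "dy": 0, "dz": 0, "yaw": 0},
  {"dx": 0.002, "dy": 0, "dz": 0, "yaw": 0},
  {"dx": 0, "dy": 0, "dz": 0, "yaw": 0},
  {"dx": 0, "dy": 0, "dz": 0, "yaw": 0},
])

```text
t: 15.25
eef_pos: [536.9, -55.2, 51.7]
orientation: [[0.027, 1.0, 0.0], [1.0, -0.027, -0.0], [-0.0, 0.0, -1.0]]
wrist_force: [-0.8, -0.8, -2.5]
grip_width: 0.257
finger_force: 55.0
```

apply_moves([
  {"dx": 0.001, "dy": 0, "dz": 0, "yaw": 0},
  {"dx": 0.001, "dy": 0, "dz": 0, "yaw": 0},
  {"dx": 0.001, "dy": 0, "dz": 0, "yaw": 0},
  {"dx": 0, "dy": 0, "dz": 0, "yaw": 0},
])

```text
t: 15.75
eef_pos: [536.9, -52.0, 51.7]
orientation: [[0.027, 1.0, -0.0], [1.0, -0.027, -0.0], [-0.0, -0.0, -1.0]]
wrist_force: [0.3, -0.3, -2.3]
grip_width: 0.253
finger_force: 55.0
```

apply_moves([
  {"dx": 0.001, "dy": 0, "dz": 0, "yaw": 0},
  {"dx": 0.001, "dy": 0, "dz": 0, "yaw": 0},
  {"dx": 0.001, "dy": 0, "dz": 0, "yaw": 0},
  {"dx": 0, "dy": 0, "dz": 0, "yaw": 0},
])

```text
t: 16.25
eef_pos: [537.0, -49.0, 51.7]
orientation: [[0.027, 1.0, -0.0], [1.0, -0.027, -0.0], [-0.0, -0.0, -1.0]]
wrist_force: [0.6, 0.4, -2.6]
grip_width: 0.254
finger_force: 55.0
```

apply_moves([
  {"dx": 0.001, "dy": 0, "dz": 0, "yaw": 0},
  {"dx": 0.001, "dy": 0, "dz": 0, "yaw": 0},
  {"dx": 0, "dy": 0, "dz": 0, "yaw": 0},
])

```text
t: 16.62
eef_pos: [537.0, -47.0, 51.7]
orientation: [[0.027, 1.0, -0.0], [1.0, -0.027, 0.0], [0.0, -0.0, -1.0]]
wrist_force: [1.0, 0.3, -2.4]
grip_width: 0.257
finger_force: 55.0
```

apply_moves([
  {"dx": 0.001, "dy": 0, "dz": 0, "yaw": 0},
  {"dx": 0.001, "dy": 0, "dz": 0, "yaw": 0},
  {"dx": 0, "dy": 0, "dz": 0, "yaw": 0},
])

```text
t: 17.0
eef_pos: [537.1, -44.9, 51.7]
orientation: [[0.027, 1.0, -0.0], [1.0, -0.027, 0.0], [0.0, -0.0, -1.0]]
wrist_force: [0.3, 0.0, -2.8]
grip_width: 0.257
finger_force: 55.0
```

apply_moves([
  {"dx": 0.001, "dy": 0, "dz": 0, "yaw": 0},
  {"dx": 0.001, "dy": 0, "dz": 0, "yaw": 0},
  {"dx": 0, "dy": 0, "dz": 0, "yaw": 0},
])

```text
t: 17.38
eef_pos: [537.2, -43.0, 51.7]
orientation: [[0.027, 1.0, -0.0], [1.0, -0.027, -0.0], [-0.0, -0.0, -1.0]]
wrist_force: [0.2, 0.8, -3.0]
grip_width: 0.256
finger_force: 55.0
```

apply_moves([
  {"dx": 0.001, "dy": 0, "dz": 0, "yaw": 0},
  {"dx": 0.001, "dy": 0, "dz": 0, "yaw": 0},
  {"dx": 0, "dy": 0, "dz": 0, "yaw": 0},
])

```text
t: 17.75
eef_pos: [537.2, -41.0, 51.7]
orientation: [[0.027, 1.0, -0.0], [1.0, -0.027, 0.0], [0.0, -0.0, -1.0]]
wrist_force: [-1.7, 0.3, -2.6]
grip_width: 0.26
finger_force: 55.0
```

The nose is about 9 mm into the near bearing with little force. I go on.

apply_moves([
  {"dx": 0.001, "dy": 0, "dz": 0, "yaw": 0},
  {"dx": 0.001, "dy": 0, "dz": 0, "yaw": 0},
  {"dx": 0, "dy": 0, "dz": 0, "yaw": 0},
])

```text
t: 18.12
eef_pos: [537.3, -39.0, 51.7]
orientation: [[0.027, 1.0, -0.0], [1.0, -0.027, -0.0], [-0.0, -0.0, -1.0]]
wrist_force: [0.2, 0.7, -3.1]
grip_width: 0.259
finger_force: 55.0
```

apply_moves([
  {"dx": 0.001, "dy": 0, "dz": 0, "yaw": 0},
  {"dx": 0.001, "dy": 0, "dz": 0, "yaw": 0},
  {"dx": 0, "dy": 0, "dz": 0, "yaw": 0},
])

```text
t: 18.5
eef_pos: [537.3, -37.0, 51.7]
orientation: [[0.027, 1.0, -0.0], [1.0, -0.027, 0.0], [0.0, -0.0, -1.0]]
wrist_force: [0.0, 0.0, -3.3]
grip_width: 0.255
finger_force: 55.0
```

```bash
python3 -c "
from h import *
go([536.8,-76,51.7],88.45)"
```

```text
t 18.5 tcp [537.3 -37.   51.7] ang 88.46 d(mm) [-39.    0.5   0. ] yaw 0.0001 F [ 0.   0.  -3.3] T [-0.12  0.06  0.02] tilt [ 0. -0.] w 0.255 54.99119393527508
```

apply_moves([
  {"dx": 0.001, "dy": 0, "dz": 0, "yaw": 0},
  {"dx": 0.001, "dy": 0, "dz": 0, "yaw": 0},
  {"dx": 0.001, "dy": 0, "dz": 0, "yaw": 0},
  {"dx": 0.001, "dy": 0, "dz": 0, "yaw": 0},
  {"dx": 0, "dy": 0, "dz": 0, "yaw": 0},
])

```text
t: 19.12
eef_pos: [537.4, -33.0, 51.7]
orientation: [[0.027, 1.0, -0.0], [1.0, -0.027, -0.0], [-0.0, -0.0, -1.0]]
wrist_force: [0.1, 0.6, -3.1]
grip_width: 0.258
finger_force: 55.0
```

apply_moves([
  {"dx": 0.001, "dy": 0, "dz": 0, "yaw": 0},
  {"dx": 0.001, "dy": 0, "dz": 0, "yaw": 0},
  {"dx": 0.001, "dy": 0, "dz": 0, "yaw": 0},
  {"dx": 0.001, "dy": 0, "dz": 0, "yaw": 0},
  {"dx": 0, "dy": 0, "dz": 0, "yaw": 0},
])

```text
t: 19.75
eef_pos: [537.5, -29.0, 51.7]
orientation: [[0.027, 1.0, -0.0], [1.0, -0.027, 0.0], [0.0, -0.0, -1.0]]
wrist_force: [0.1, -1.1, -2.8]
grip_width: 0.259
finger_force: 55.0
```

apply_moves([
  {"dx": 0.001, "dy": 0, "dz": 0, "yaw": 0},
  {"dx": 0.001, "dy": 0, "dz": 0, "yaw": 0},
  {"dx": 0.001, "dy": 0, "dz": 0, "yaw": 0},
  {"dx": 0, "dy": 0, "dz": 0, "yaw": 0},
])

```text
t: 20.25
eef_pos: [537.6, -26.0, 51.7]
orientation: [[0.027, 1.0, -0.0], [1.0, -0.027, -0.0], [-0.0, -0.0, -1.0]]
wrist_force: [0.0, 0.2, -3.8]
grip_width: 0.261
finger_force: 55.0
```

apply_moves([
  {"dx": 0.001, "dy": 0, "dz": 0, "yaw": 0},
  {"dx": 0.001, "dy": 0, "dz": 0, "yaw": 0},
  {"dx": 0.001, "dy": 0, "dz": 0, "yaw": 0},
  {"dx": 0, "dy": 0, "dz": 0, "yaw": 0},
])

```text
t: 20.75
eef_pos: [537.7, -23.0, 51.7]
orientation: [[0.027, 1.0, -0.0], [1.0, -0.027, -0.0], [-0.0, -0.0, -1.0]]
wrist_force: [-0.1, 0.6, -2.2]
grip_width: 0.255
finger_force: 55.0
```

Nose at y≈113, in the pulley, with no contact felt.

apply_moves([
  {"dx": 0.001, "dy": 0, "dz": 0, "yaw": 0},
  {"dx": 0.001, "dy": 0, "dz": 0, "yaw": 0},
  {"dx": 0.001, "dy": 0, "dz": 0, "yaw": 0},
  {"dx": 0.001, "dy": 0, "dz": 0, "yaw": 0},
  {"dx": 0.001, "dy": 0, "dz": 0, "yaw": 0},
  {"dx": 0, "dy": 0, "dz": 0, "yaw": 0},
])

```text
t: 21.5
eef_pos: [537.8, -18.0, 51.7]
orientation: [[0.027, 1.0, -0.0], [1.0, -0.027, 0.0], [0.0, -0.0, -1.0]]
wrist_force: [1.0, 1.0, -2.6]
grip_width: 0.254
finger_force: 55.0
```

apply_moves([
  {"dx": 0.001, "dy": 0, "dz": 0, "yaw": 0},
  {"dx": 0.001, "dy": 0, "dz": 0, "yaw": 0},
  {"dx": 0.001, "dy": 0, "dz": 0, "yaw": 0},
  {"dx": 0.001, "dy": 0, "dz": 0, "yaw": 0},
  {"dx": 0.001, "dy": 0, "dz": 0, "yaw": 0},
  {"dx": 0, "dy": 0, "dz": 0, "yaw": 0},
])

```text
t: 22.25
eef_pos: [537.9, -13.0, 51.7]
orientation: [[0.027, 1.0, -0.0], [1.0, -0.027, -0.0], [-0.0, -0.0, -1.0]]
wrist_force: [0.4, 0.5, -1.5]
grip_width: 0.258
finger_force: 55.0
```

apply_moves([
  {"dx": 0.001, "dy": 0, "dz": 0, "yaw": 0},
  {"dx": 0.001, "dy": 0, "dz": 0, "yaw": 0},
  {"dx": 0.001, "dy": 0, "dz": 0, "yaw": 0},
  {"dx": 0.001, "dy": 0, "dz": 0, "yaw": 0},
  {"dx": 0.001, "dy": 0, "dz": 0, "yaw": 0},
  {"dx": 0, "dy": 0, "dz": 0, "yaw": 0},
])

```text
t: 23.0
eef_pos: [538.1, -8.0, 51.7]
orientation: [[0.027, 1.0, -0.0], [1.0, -0.027, -0.0], [-0.0, -0.0, -1.0]]
wrist_force: [-0.2, -0.2, -3.7]
grip_width: 0.26
finger_force: 55.0
```

```bash
python3 -c "
from h import *
go([536.8,-76,51.7],88.45)"
```

```text
t 23.0 tcp [538.1  -8.   51.7] ang 88.46 d(mm) [-68.    0.5   0. ] yaw 0.0002 F [-0.2 -0.2 -3.7] T [-0.1   0.05 -0.  ] tilt [-0. -0.] w 0.26 54.99147646129131
```

apply_moves([
  {"dx": 0.001, "dy": 0, "dz": 0.0001, "yaw": 0},
  {"dx": 0.001, "dy": 0, "dz": 0.0001, "yaw": 0},
  {"dx": 0.001, "dy": 0, "dz": 0.0001, "yaw": 0},
  {"dx": 0.001, "dy": 0, "dz": 0, "yaw": 0},
  {"dx": 0.001, "dy": 0, "dz": 0, "yaw": 0},
  {"dx": 0, "dy": 0, "dz": 0, "yaw": 0},
])

```text
t: 23.75
eef_pos: [538.2, -3.0, 51.4]
orientation: [[0.027, 1.0, -0.0], [1.0, -0.027, 0.0], [0.0, -0.0, -1.0]]
wrist_force: [-0.7, -1.3, -2.9]
grip_width: 0.256
finger_force: 55.0
```

apply_moves([
  {"dx": 0.001, "dy": 0, "dz": 0, "yaw": 0},
  {"dx": 0.001, "dy": 0, "dz": 0, "yaw": 0},
  {"dx": 0.001, "dy": 0, "dz": 0, "yaw": 0},
  {"dx": 0, "dy": 0, "dz": 0, "yaw": 0},
])

```text
t: 24.25
eef_pos: [538.3, 0.0, 51.4]
orientation: [[0.027, 1.0, -0.0], [1.0, -0.027, 0.0], [0.0, -0.0, -1.0]]
wrist_force: [1.1, -0.2, -1.9]
grip_width: 0.252
finger_force: 55.0
```

apply_moves([
  {"dx": 0.001, "dy": 0, "dz": 0, "yaw": 0},
  {"dx": 0.001, "dy": 0, "dz": 0, "yaw": 0},
  {"dx": 0.001, "dy": 0, "dz": 0, "yaw": 0},
  {"dx": 0, "dy": 0, "dz": 0, "yaw": 0},
])

```text
t: 24.75
eef_pos: [538.4, 3.0, 51.4]
orientation: [[0.027, 1.0, -0.0], [1.0, -0.027, 0.0], [0.0, -0.0, -1.0]]
wrist_force: [1.3, -0.2, -2.4]
grip_width: 0.259
finger_force: 55.0
```

apply_moves([
  {"dx": 0.001, "dy": 0, "dz": 0, "yaw": 0},
  {"dx": 0.001, "dy": 0, "dz": 0, "yaw": 0},
  {"dx": 0.001, "dy": 0, "dz": 0, "yaw": 0},
  {"dx": 0, "dy": 0, "dz": 0, "yaw": 0},
])

```text
t: 25.25
eef_pos: [538.5, 6.0, 51.4]
orientation: [[0.027, 1.0, -0.0], [1.0, -0.027, -0.0], [-0.0, -0.0, -1.0]]
wrist_force: [0.6, -0.2, -3.0]
grip_width: 0.256
finger_force: 55.0
```

```bash
python3 -c "
from h import *
go([536.8,-76,51.7],88.45)"
```

```text
t 25.25 tcp [538.5   6.   51.4] ang 88.46 d(mm) [-82.    0.5  -0.3] yaw 0.0002 F [ 0.6 -0.2 -3. ] T [-0.17  0.09  0.03] tilt [-0. -0.] w 0.256 54.99116264283657
```

The nose is in the far bearing. I advance to near the collar's expected contact (grip y ≈ 39).

apply_moves([
  {"dx": 0.001, "dy": 0, "dz": 0, "yaw": 0},
  {"dx": 0.001, "dy": 0, "dz": 0, "yaw": 0},
  {"dx": 0.001, "dy": 0, "dz": 0, "yaw": 0},
  {"dx": 0.001, "dy": 0, "dz": 0, "yaw": 0},
  {"dx": 0.001, "dy": 0, "dz": 0, "yaw": 0},
  {"dx": 0.001, "dy": 0, "dz": 0, "yaw": 0},
  {"dx": 0, "dy": 0, "dz": 0, "yaw": 0},
])

```text
t: 26.12
eef_pos: [538.6, 12.0, 51.4]
orientation: [[0.027, 1.0, 0.0], [1.0, -0.027, 0.0], [0.0, 0.0, -1.0]]
wrist_force: [-0.2, -0.1, -2.0]
grip_width: 0.254
finger_force: 55.0
```

apply_moves([
  {"dx": 0.001, "dy": 0, "dz": 0, "yaw": 0},
  {"dx": 0.001, "dy": 0, "dz": 0, "yaw": 0},
  {"dx": 0.001, "dy": 0, "dz": 0, "yaw": 0},
  {"dx": 0.001, "dy": 0, "dz": 0, "yaw": 0},
  {"dx": 0.001, "dy": 0, "dz": 0, "yaw": 0},
  {"dx": 0.001, "dy": 0, "dz": 0, "yaw": 0},
  {"dx": 0.001, "dy": 0, "dz": 0, "yaw": 0},
  {"dx": 0.001, "dy": 0, "dz": 0, "yaw": 0},
  {"dx": 0, "dy": 0, "dz": 0, "yaw": 0},
])

```text
t: 27.25
eef_pos: [538.8, 20.0, 51.4]
orientation: [[0.027, 1.0, -0.0], [1.0, -0.027, 0.0], [0.0, -0.0, -1.0]]
wrist_force: [0.4, -0.3, -2.5]
grip_width: 0.255
finger_force: 55.0
```

apply_moves([
  {"dx": 0.001, "dy": 0, "dz": 0, "yaw": 0},
  {"dx": 0.001, "dy": 0, "dz": 0, "yaw": 0},
  {"dx": 0.001, "dy": 0, "dz": 0, "yaw": 0},
  {"dx": 0.001, "dy": 0, "dz": 0, "yaw": 0},
  {"dx": 0.001, "dy": 0, "dz": 0, "yaw": 0},
  {"dx": 0.001, "dy": 0, "dz": 0, "yaw": 0},
  {"dx": 0.001, "dy": 0, "dz": 0, "yaw": 0},
  {"dx": 0.001, "dy": 0, "dz": 0, "yaw": 0},
  {"dx": 0, "dy": 0, "dz": 0, "yaw": 0},
])

```text
t: 28.38
eef_pos: [539.1, 28.0, 51.4]
orientation: [[0.027, 1.0, 0.0], [1.0, -0.027, 0.0], [0.0, 0.0, -1.0]]
wrist_force: [0.1, 0.8, -2.2]
grip_width: 0.255
finger_force: 55.0
```

```bash
python3 -c "
from h import *
go([536.8,39.6,51.7],88.45)"
```

```text
t 28.38 tcp [539.1  28.   51.4] ang 88.46 d(mm) [11.5 -2.6 -0.3] yaw 0.0001 F [ 0.1  0.8 -2.2] T [-0.17  0.1  -0.08] tilt [0.0001 0.    ] w 0.255 54.990690127015114
```

```bash
python3 -c "
from h import *
s=snap('scene'); Q=cloud(s).reshape(-1,3)
q=Q[(Q[:,1]>153)&(Q[:,1]<175)&(abs(Q[:,0]-542)<15)&(Q[:,2]>85)&(Q[:,2]<125)]; print('beyond far',len(q),q.min(0).round(1),q.max(0).round(1))
q=Q[(Q[:,1]>60)&(Q[:,1]<90)&(abs(Q[:,0]-542)<30)&(Q[:,2]>85)&(Q[:,2]<135)]
for y in range(60,90,3):
    m=q[(q[:,1]>=y)&(q[:,1]<y+3)]
    if len(m): print(y,len(m),m[:,0].min().round(0),m[:,0].max().round(0),m[:,2].max().round(1))
save('h1.png',cv2.resize(s['frame'][140:240,320:480],(800,500),interpolation=cv2.INTER_CUBIC))"
```

```text
beyond far 12 [537.5 155.6  99.5] [550.3 160.9 108.2]
84 17 523.0 545.0 134.0
87 12 525.0 550.0 132.0
```

View pics/h1.png

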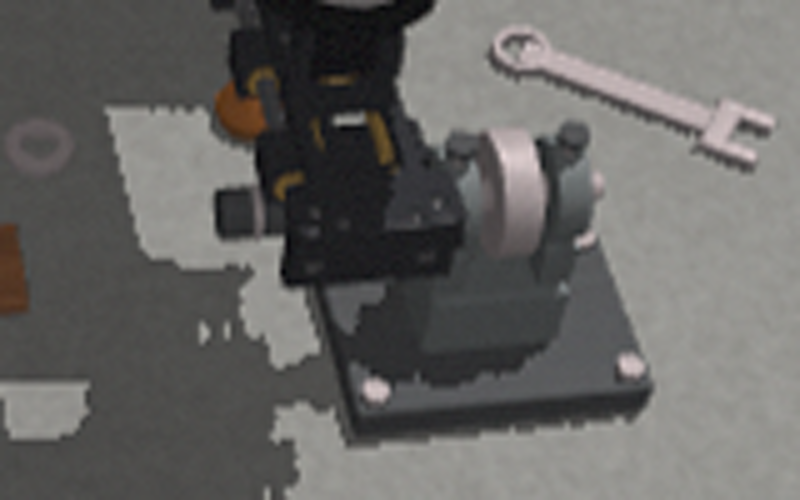

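The nose emerges from the far bearing (≈597,185), so the spindle is threaded. About 12 mm remain.

apply_moves([
  {"dx": 0.001, "dy": 0, "dz": 0, "yaw": 0},
  {"dx": 0.001, "dy": 0, "dz": 0, "yaw": 0},
  {"dx": 0.001, "dy": 0, "dz": 0, "yaw": 0},
  {"dx": 0.001, "dy": 0, "dz": 0, "yaw": 0},
  {"dx": 0.001, "dy": 0, "dz": 0, "yaw": 0},
  {"dx": 0.001, "dy": 0, "dz": 0, "yaw": 0},
  {"dx": 0.001, "dy": 0, "dz": 0, "yaw": 0},
  {"dx": 0, "dy": 0, "dz": 0, "yaw": 0},
])

```text
t: 29.42
eef_pos: [539.3, 35.0, 51.4]
orientation: [[0.027, 1.0, 0.0], [1.0, -0.027, 0.0], [0.0, 0.0, -1.0]]
wrist_force: [-0.9, 0.0, -3.4]
grip_width: 0.258
finger_force: 55.0
```

apply_moves([
  {"dx": 0.0005, "dy": 0, "dz": 0, "yaw": 0},
  {"dx": 0.0005, "dy": 0, "dz": 0, "yaw": 0},
  {"dx": 0.0005, "dy": 0, "dz": 0, "yaw": 0},
  {"dx": 0.0005, "dy": 0, "dz": 0, "yaw": 0},
  {"dx": 0, "dy": 0, "dz": 0, "yaw": 0},
])

```text
t: 30.05
eef_pos: [539.3, 37.0, 51.4]
orientation: [[0.027, 1.0, 0.0], [1.0, -0.027, 0.0], [0.0, 0.0, -1.0]]
wrist_force: [-0.1, -0.4, -3.3]
grip_width: 0.257
finger_force: 55.0
```

apply_moves([
  {"dx": 0.0005, "dy": 0, "dz": 0, "yaw": 0},
  {"dx": 0.0005, "dy": 0, "dz": 0, "yaw": 0},
  {"dx": 0, "dy": 0, "dz": 0, "yaw": 0},
])

```text
t: 30.42
eef_pos: [539.3, 38.0, 51.4]
orientation: [[0.027, 1.0, 0.0], [1.0, -0.027, 0.0], [0.0, 0.0, -1.0]]
wrist_force: [0.5, -0.0, -3.4]
grip_width: 0.254
finger_force: 55.0
```

apply_moves([
  {"dx": 0.0005, "dy": 0, "dz": 0, "yaw": 0},
  {"dx": 0.0005, "dy": 0, "dz": 0, "yaw": 0},
  {"dx": 0, "dy": 0, "dz": 0, "yaw": 0},
])

```text
t: 30.8
eef_pos: [539.3, 39.0, 51.4]
orientation: [[0.027, 1.0, -0.0], [1.0, -0.027, 0.0], [0.0, -0.0, -1.0]]
wrist_force: [0.9, 0.3, -3.4]
grip_width: 0.257
finger_force: 55.0
```

I reduce the grip now that the bearings carry the spindle, so the pads slip before the bearing is overloaded.

apply_moves([
  {"dx": 0, "dy": 0, "dz": 0, "yaw": 0},
  {"dx": 0.0003, "dy": 0, "dz": 0, "yaw": 0},
  {"dx": 0.0003, "dy": 0, "dz": 0, "yaw": 0},
  {"dx": 0, "dy": 0, "dz": 0, "yaw": 0},
], force=18)

```text
t: 31.3
eef_pos: [539.4, 39.5, 51.4]
orientation: [[0.027, 1.0, 0.0], [1.0, -0.027, 0.0], [0.0, 0.0, -1.0]]
wrist_force: [-0.1, 0.3, -3.4]
grip_width: 0.265
finger_force: 18.0
```

apply_moves([
  {"dx": 0.0003, "dy": 0, "dz": 0, "yaw": 0},
  {"dx": 0.0003, "dy": 0, "dz": 0, "yaw": 0},
  {"dx": 0, "dy": 0, "dz": 0, "yaw": 0},
])

```text
t: 31.68
eef_pos: [539.4, 40.1, 51.4]
orientation: [[0.027, 1.0, -0.0], [1.0, -0.027, 0.0], [0.0, -0.0, -1.0]]
wrist_force: [0.7, 0.2, -2.7]
grip_width: 0.265
finger_force: 18.0
```

apply_moves([
  {"dx": 0.0003, "dy": 0, "dz": 0, "yaw": 0},
  {"dx": 0.0003, "dy": 0, "dz": 0, "yaw": 0},
  {"dx": 0, "dy": 0, "dz": 0, "yaw": 0},
])

```text
t: 32.05
eef_pos: [539.4, 40.7, 51.4]
orientation: [[0.027, 1.0, 0.0], [1.0, -0.027, -0.0], [-0.0, 0.0, -1.0]]
wrist_force: [-0.1, 0.8, -2.3]
grip_width: 0.269
finger_force: 18.0
```

apply_moves([
  {"dx": 0.0003, "dy": 0, "dz": 0, "yaw": 0},
  {"dx": 0.0003, "dy": 0, "dz": 0, "yaw": 0},
  {"dx": 0, "dy": 0, "dz": 0, "yaw": 0},
])

```text
t: 32.42
eef_pos: [539.4, 41.2, 51.4]
orientation: [[0.027, 1.0, -0.0], [1.0, -0.027, -0.0], [-0.0, -0.0, -1.0]]
wrist_force: [-0.4, -1.2, -4.1]
grip_width: 0.264
finger_force: 18.0
```

apply_moves([
  {"dx": 0.0003, "dy": 0, "dz": 0, "yaw": 0},
  {"dx": 0.0003, "dy": 0, "dz": 0, "yaw": 0},
  {"dx": 0, "dy": 0, "dz": 0, "yaw": 0},
])

```text
t: 32.8
eef_pos: [539.5, 41.2, 51.4]
orientation: [[0.027, 1.0, -0.0], [1.0, -0.027, -0.001], [-0.001, -0.0, -1.0]]
wrist_force: [-0.1, -5.8, -3.3]
grip_width: 0.267
finger_force: 18.0
```

apply_moves([
  {"dx": 0.0003, "dy": 0, "dz": 0, "yaw": 0},
  {"dx": 0.0003, "dy": 0, "dz": 0, "yaw": 0},
  {"dx": 0, "dy": 0, "dz": 0, "yaw": 0},
])

```text
t: 33.17
eef_pos: [539.4, 41.3, 51.3]
orientation: [[0.027, 1.0, -0.0], [1.0, -0.027, -0.002], [-0.002, -0.0, -1.0]]
wrist_force: [-0.4, -7.1, -3.0]
grip_width: 0.265
finger_force: 18.0
```

apply_moves([
  {"dx": 0.0003, "dy": 0, "dz": 0, "yaw": 0},
  {"dx": 0.0003, "dy": 0, "dz": 0, "yaw": 0},
  {"dx": 0, "dy": 0, "dz": 0, "yaw": 0},
])

```text
t: 33.55
eef_pos: [539.5, 41.3, 51.3]
orientation: [[0.027, 1.0, -0.0], [1.0, -0.027, -0.003], [-0.003, -0.0, -1.0]]
wrist_force: [-0.1, -9.5, -4.9]
grip_width: 0.266
finger_force: 18.0
```

```bash
python3 -c "
from h import *
go([536.8,39.6,51.7],88.45)
s=snap('scene'); Q=cloud(s).reshape(-1,3)
q=Q[(Q[:,1]>153)&(Q[:,1]<185)&(abs(Q[:,0]-542)<15)&(Q[:,2]>85)&(Q[:,2]<125)]; print('beyond far',len(q),q.min(0).round(1),q.max(0).round(1))"
```

```text
t 33.55 tcp [539.5  41.3  51.3] ang 88.45 d(mm) [-1.8 -2.6 -0.4] yaw 0.0 F [-0.1 -9.5 -4.9] T [-1.61  0.09  0.04] tilt [-0.0027 -0.0002] w 0.266 17.973240818828344
beyond far 52 [538.7 156.2  92.4] [552.9 174.8 109.3]
```

Contact is felt at grip y = 41.2, rising to 9.5 N, and the nose is at y≈175 as expected: the collar is home. I ease the load and lower a little so the spindle settles onto the bores before release.

apply_moves([
  {"dx": -0.0008, "dy": 0, "dz": 0.0004, "yaw": 0},
  {"dx": 0, "dy": 0, "dz": 0.0004, "yaw": 0},
  {"dx": 0, "dy": 0, "dz": 0.0004, "yaw": 0},
  {"dx": 0, "dy": 0, "dz": 0, "yaw": 0},
], force=10)

```text
t: 34.1
eef_pos: [539.6, 41.5, 50.5]
orientation: [[0.027, 1.0, 0.0], [1.0, -0.027, -0.001], [-0.001, 0.0, -1.0]]
wrist_force: [-1.2, -5.3, -0.5]
grip_width: 0.264
finger_force: 10.0
```

apply_moves([
  {"dx": 0, "dy": 0, "dz": 0.0004, "yaw": 0},
  {"dx": 0, "dy": 0, "dz": 0.0004, "yaw": 0},
  {"dx": 0, "dy": 0, "dz": 0, "yaw": 0},
])

```text
t: 34.48
eef_pos: [539.8, 41.5, 49.9]
orientation: [[0.027, 1.0, 0.001], [1.0, -0.027, -0.001], [-0.001, 0.001, -1.0]]
wrist_force: [0.1, -6.0, 0.4]
grip_width: 0.27
finger_force: 10.0
```

apply_moves([
  {"dx": 0, "dy": 0, "dz": 0.0003, "yaw": 0},
  {"dx": 0, "dy": 0, "dz": 0, "yaw": 0},
  {"dx": 0, "dy": 0, "dz": 0, "yaw": 0},
], force=3)

```text
t: 34.85
eef_pos: [539.9, 42.2, 49.4]
orientation: [[0.027, 1.0, 0.001], [1.0, -0.027, -0.0], [-0.0, 0.001, -1.0]]
wrist_force: [0.7, -4.9, -0.0]
grip_width: 0.27
finger_force: 3.0
```

apply_moves([
  {"dx": 0, "dy": 0, "dz": 0, "yaw": 0},
  {"dx": 0, "dy": 0, "dz": 0, "yaw": 0},
  {"dx": 0, "dy": 0, "dz": 0, "yaw": 0},
  {"dx": 0, "dy": 0, "dz": 0, "yaw": 0},
  {"dx": 0, "dy": 0, "dz": 0, "yaw": 0},
  {"dx": 0, "dy": 0, "dz": 0, "yaw": 0},
  {"dx": 0, "dy": 0, "dz": 0, "yaw": 0},
], hand=0.07)

```text
t: 35.72
eef_pos: [539.5, 42.3, 49.1]
orientation: [[0.027, 1.0, 0.0], [1.0, -0.027, 0.0], [0.0, 0.0, -1.0]]
wrist_force: [0.1, -0.2, -0.1]
grip_width: 0.794
finger_force: 0.0
```

apply_moves([
  {"dx": 0, "dy": 0, "dz": -0.01, "yaw": 0},
  {"dx": 0, "dy": 0, "dz": -0.02, "yaw": 0},
  {"dx": 0, "dy": 0, "dz": -0.03, "yaw": 0},
  {"dx": 0, "dy": 0, "dz": -0.04, "yaw": 0},
  {"dx": -0.03, "dy": 0, "dz": -0.03, "yaw": 0},
  {"dx": -0.05, "dy": 0, "dz": -0.01, "yaw": 0},
  {"dx": -0.05, "dy": 0, "dz": 0, "yaw": 0},
  {"dx": -0.05, "dy": 0, "dz": 0, "yaw": 0},
  {"dx": -0.04, "dy": 0, "dz": 0, "yaw": 0},
  {"dx": -0.02, "dy": 0, "dz": 0, "yaw": 0},
  {"dx": 0, "dy": 0, "dz": 0, "yaw": 0},
  {"dx": 0, "dy": 0, "dz": 0, "yaw": 0},
])

```text
t: 37.22
eef_pos: [533.0, -196.2, 189.1]
orientation: [[0.026, 1.0, -0.0], [1.0, -0.026, 0.001], [0.001, -0.0, -1.0]]
wrist_force: [-1.1, 0.3, 0.4]
grip_width: 0.788
finger_force: 0.0
```

```bash
python3 -c "
from h import *
go([536.8,39.6,51.7],88.45)
t=snap('top'); s=snap('scene'); Q=cloud(s).reshape(-1,3)
q=Q[(Q[:,1]>153)&(Q[:,1]<185)&(abs(Q[:,0]-542)<15)&(Q[:,2]>85)&(Q[:,2]<125)]; print('beyond far',len(q),q.min(0).round(1),q.max(0).round(1))
q=Q[(Q[:,1]>-20)&(Q[:,1]<92)&(abs(Q[:,0]-542)<30)&(Q[:,2]>85)&(Q[:,2]<140)]
for y in range(-15,92,4):
    m=q[(q[:,1]>=y)&(q[:,1]<y+4)]
    if len(m): print(y,len(m),m[:,0].max().round(0),m[:,2].max().round(1))
save('end.png',np.vstack([cv2.resize(s['frame'][130:230,330:490],(640,400),interpolation=cv2.INTER_CUBIC),cv2.resize(t['frame'][165:215,170:330],(640,200),interpolation=cv2.INTER_CUBIC)]))"
```

```text
t 37.23 tcp [ 533.  -196.2  189.1] ang 88.51 d(mm) [235.8  -2.4 137.6] yaw 0.001 F [-1.1  0.3  0.4] T [-0.07 -0.   -0.  ] tilt [ 0.0007 -0.0002] w 0.788 0.0
beyond far 52 [537.9 155.6  99. ] [553.1 175.3 111.4]
-3 18 550.0 107.9
1 19 551.0 108.6
5 19 550.0 110.7
9 17 552.0 108.6
13 23 551.0 112.2
17 19 551.0 109.2
21 19 552.0 110.6
25 18 550.0 109.9
29 19 552.0 109.5
33 17 552.0 112.2
37 22 550.0 110.6
41 19 553.0 110.6
45 16 553.0 109.0
49 16 552.0 110.4
53 22 552.0 110.2
57 19 552.0 112.7
61 18 552.0 111.1
65 20 552.0 109.5
69 17 554.0 111.0
73 31 555.0 114.0
77 25 556.0 116.0
81 53 565.0 124.7
85 57 566.0 136.0
89 35 564.0 139.4
```

View pics/end.png

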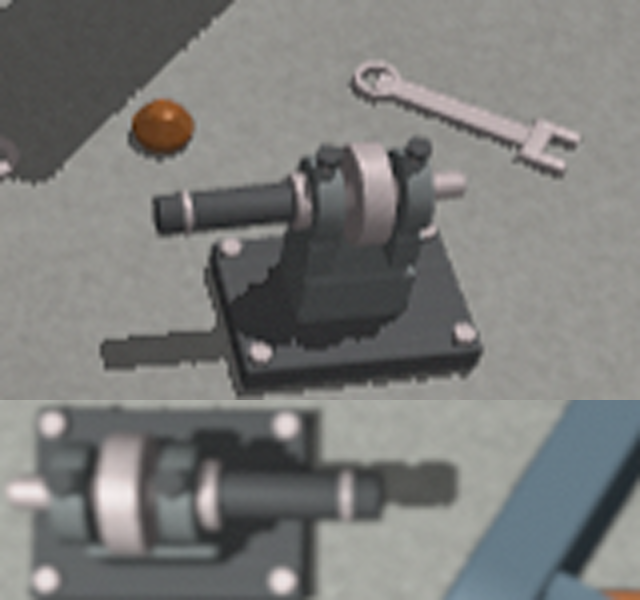

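The picture shows the collar against the near bearing (scene crop ≈300,195), the nose about 24 mm out of the far bearing (≈460,183), and the gripper clear. I hand in.

```bash
python3 -c "
from workcell import bot
print(bot.job_done())"
```

```text
the job is handed in; nothing more can be done
None
```

The spindle is threaded through both bearings and the pulley with its collar home on the near bearing, released and handed in at about 37 s; axial force peaked at about 9.5 N in the readings. The first grasp closed above the chuck because the reported tool height was about 33 mm too low, but nothing was disturbed and the second held. The stones were never approached or touched.

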